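# Shut the photometer and hold its shutter open at the index

### The arm

A 7-joint arm with a two-finger parallel gripper is mounted at the origin on a cart in front of the work surface, level with it; the furniture and walls round the work are solid. World frame = base frame: x ahead of the robot, y to its left, z up, the work surface at z = 0. Lengths are in m, angles in rad, forces in N, time in s.
With the tool pointing down it reaches from about 0.4 to 0.75 m from the base axis. Payload 19.5 kg.
Tool frame: the origin (TCP) lies at the very end of the fingers, on their centre line; the grasp point (between the pads) lies 19 mm behind it; z points along the fingers, y is the line along which they close (so a half turn about z gives the same grasp; the last joint's range is limited). The gripper opens to 85 mm and grips with 20 to 120 N. Pads are 22 mm wide; open, the fingers measure 114 mm over their backs; the gripper's body (76 mm by 85 mm) begins 54 mm behind the grasp point. The pads swing forward as they close: fully open they stand 13 mm farther back than shut.
Start: joints at [1.07, 0.707, -0.028, 1.485, 0.022, 0.951, -0.075], TCP at [0.255, -0.516, 0.231] pointing down, gripper open.
Joint ranges: [-2.71, 2.71], [-0.32, 2.16], [-1.57, 1.52], [0, 2.45], [-1.46, 4.6], [0, 2.02], [-2.83, 2.83]. Speed limits (rad/s): [1.89, 1.89, 2.57, 2.57, 3.01, 3.01, 3.01].

### API

Orientations are given as [roll, pitch, yaw] about the fixed x, y, z axes, in that order (R = Rz(yaw) Ry(pitch) Rx(roll)).
In Python, from station import r, vision, look_for gives the robot as it stands.
- The arm moves only by the tool apply_moves, never from a script. Its argument "moves" is a list of rows, each a list of 5 numbers: the shift along the tool's x, y, z in mm, then the turn about the tool's z in rad, then the closure, from -1 (fully open) to 1 (shut). A call has 1 to 5 rows; each row is the pose to reach, as a shift and turn from the pose commanded when the call began, along the tool's axes at that moment; what a row does not reach only later rows make up. A row lasts 1/12 s, in which the tool goes at most 41.7 mm and 7.16 degrees, less where a joint would pass 70% of its speed; a pose out of reach is approached as far as the arm can. A call with a gripper value outside its range is refused whole. The fingers move at their own pace and stop on an object; "grip_force" is the grip in N (left out, the last holds). Time passes only in rows, so rows that repeat a pose let the fingers close. It gives the time, the measured TCP pose, the force, the opening and the grip force at its end, in the units of the state.
- r.get_state(): the state, without advancing time (a new reading comes with each control period).
- vision.grab_frame(name): name is "scene" or "top" or "wrist"; returns the picture (384x512x3 uint8, red, green, blue); there is no depth.
- vision.camera_model(name): a dict with "intrinsics" (3x3 intrinsics, pixels), "dist_coeffs" ([k1, k2, p1, p2, k3] as OpenCV has them; the pictures are not rectified), "view" (4x4, takes a point from world to camera coordinates). Camera axes: x right, y down, z forward; pixel columns grow to the right and rows downward; lengths in m; the calibration is good to about 2 mm. A picture is of the moment at which its call begins: read the wrist's pose just before it. camera_model takes no time and is no camera call; for the wrist camera it gives the pose at the moment of the call.
- r.close_job(): hands the job in; it is judged then, once.
Trained networks look in the newest picture that a camera, given by its name, has taken for a name from the list of things; names that differ only in an ending like _2 or _b are one class to them, and where a whole thing is asked for, a point or a joint stands for the part that bears it (a point fixed in the world has none). Each returns a list of dicts, best first, with "conf" (0 to 1); they miss things now and then, are a little off and sometimes report something else, mostly with a low value. They report only what shows in the picture. A call takes as long as a camera call.
- look_for(camera, query): "centre" ([column, row] in pixels, amid what is visible of it).
The state is a dict: "t": time; "joints": joint angles; "dq": joint speeds; "joint_torque": joint torques, N m; "position": TCP position; "orientation": TCP orientation; "contact_force": force on the tool from outside, world axes, zero at the start; "wrist_torque": the same for the moment, N m; "gripper_width": finger opening in m; "finger_force": force on a finger pad.
Only numpy, scipy, OpenCV 4.12 (cv2) and the standard library are available. Lean on these libraries where they do the work, as an engineer would, in place of code of your own. Each camera call takes 0.05 s, during which the arm holds its last target. There are 200 camera calls.

### The job

Take the reading position on the white photometer: first press its hinged lid down over the sample until it snaps past the catch and is fully shut, and only then pull the spring-return shutter slide out of its right side until the slide's pointer lines up with the pointer of the index rider on the little rail. Keep the slide there: finish while still holding it at the index, because it springs back when let go. Leave the index rider as it is set, and do not disturb the timer, the lidded cup and the beaker standing around.

Things in the scene. Friction and masses are not known exactly. Their poses are not given: they have to be found in the camera images.
- meter: photometer: white box 160 x 150 x 75 mm fixed to the bench, a cup in its open well. Origin: centre of its underside; x from its front (robot side) to its hinge side, y to its left, z up. Shutter guide: on the right, out to y = -84 mm. Index rail: along y at x = -46 mm, out to y = -198 mm, 28 mm high. Place and yaw vary
- lid (a joint): angle of the grey lid (rad), plate 166 x 150 x 10 mm: 0 fully shut, grows as the front edge rises; starts half open and stays where left (stiff hinge, about 0.16 N m). A sprung catch at the front resists from about 0.06 to 0.03 rad, needing about 10 N down at the pad, then snaps shut to 0
- lid_pad (a point): point on the lid's upper face at the ribbed press pad, in the middle of its width, 145 mm from the hinge axis and 23 mm from the front edge; turns with the lid. 86 mm above the bench when shut
- lid_hinge (a point): middle of the lid's hinge axis, 79 mm behind the meter's origin and 80 mm above the bench; the axis runs along the meter's y
- shutter: shutter slide: steel bar 24 mm wide (top 32 mm above the bench) with an upright black grip tab 32 (meter x) x 12 (y) x 54 mm, from 26 to 80 mm above the bench. Origin: inside the tab, 62 mm above the bench; axes as the meter's. Pulls out along the meter's -y, 0 to 65 mm; home at y = -125 mm, 35 mm free between tab and guide. Spring draws it home: 3.6 N plus 1.2 N per 10 mm
- pointer_tip (a point): tip of the small steel pointer on the slide, on the tab's front side: 34 mm ahead (-x) of the tab's middle and 25.5 mm below its origin, in line with the tab's middle along y
- index_tip (a point): tip of the pointer on the index rider, a black block 18 x 12 (y) x 14 mm on the rail, its tip 36 mm ahead (-x) of the tab's middle line; axes as the meter's. The slide is at the mark when pointer_tip and index_tip have the same y in the meter's frame, 25 to 52 mm along -y from the slide's home; different each time
- bench_timer: white square timer, 62 x 62 x 19 mm, loose bystander; origin under its centre
- lidded_cup: small white lidded cup, 54 mm across and 60 mm high, loose bystander; origin under its centre
- beaker: small glass beaker, 62 mm across and 73 mm high, loose bystander; origin under its centre

How it is judged:
By the outcome, as a careful person would: the job done as asked, in the order asked, and still so for the second after the job is handed in, while the arm keeps its last pose, push and grip.
It also fails if it takes over 42 s, if anything falls off the work surface, if the arm or the gripper's body presses on something with over 40 N, if the wrist force passes 120 N, or if a joint passes its speed limit or range.

## Working session

There is one attempt and no reset: what is moved stays moved. The work goes in short steps, Python scripts to look and compute and a tool call to move; the robot and the scene stay as the last step left them, time stands still between calls to the robot, and variables do not carry over. Pictures are saved under pics/ and viewed, at most 10 in all, crops included, and the job is handed in when it is done.

Besides the shell and the picture viewer there is one more tool, called after "Emit:" in YAML: its name, and indented under it one key for each argument. apply_moves: Moves the arm, as the interface text tells. Its arguments: {"type":"object","properties":{"moves":{"type":"array","items":{"type":"array","items":{"type":"number"}}},"grip_force":{"type":"number"}},"required":["moves"]}

```bash
ls; mkdir -p pics; python3 - <<'E'
from station import r, vision, look_for
import cv2, numpy as np
s=r.get_state(); print({k:np.round(v,3).tolist() for k,v in s.items()})
ims=[]
for c in ["scene","top"]:
    im=vision.grab_frame(c); cv2.imwrite(f"pics/{c}0.png",im[:,:,::-1])
    for q in ["meter","lid_pad","lid","lid_hinge","shutter","pointer_tip","index_tip","bench_timer","lidded_cup","beaker"]:
        print(c,q,[(np.round(d["centre"],1).tolist(),round(d["conf"],2)) for d in look_for(c,q)[:2]])
    m=vision.camera_model(c); print(np.round(m["intrinsics"],1).tolist(),np.round(m["dist_coeffs"],3).tolist(),np.round(m["view"],4).tolist())
E
```

```text
pics
{'t': 0.0, 'joints': [1.07, 0.707, -0.028, 1.485, 0.022, 0.951, -0.075], 'dq': [0.0, 0.001, -0.001, -0.0, 0.0, -0.0, 0.0], 'joint_torque': [0.0, -88.324, 1.235, -23.618, 0.017, 0.006, -0.0], 'position': [0.255, -0.515, 0.231], 'orientation': [-3.141, 0.0, 0.459], 'contact_force': [0.376, 0.675, 0.295], 'wrist_torque': [0.037, -0.046, -0.023], 'finger_force': 0.0, 'gripper_width': 0.085}
scene meter [([238.3, 228.8], 0.71)]
scene lid_pad [([233.1, 201.3], 0.74)]
scene lid [([235.2, 198.4], 0.9)]
scene lid_hinge [([230.5, 199.7], 0.84)]
scene shutter [([255.0, 208.7], 0.62)]
scene pointer_tip [([255.6, 208.8], 0.46)]
scene index_tip []
scene bench_timer [([228.5, 275.8], 0.56)]
scene lidded_cup [([356.2, 202.6], 0.65)]
scene beaker [([218.4, 197.6], 0.61)]
[[497.3, 0.0, 255.4], [0.0, 497.3, 199.9], [0.0, 0.0, 1.0]] [-0.184, 0.0, 0.0, 0.0, 0.0] [[-0.7519, -0.6589, -0.0219, 0.4648], [-0.2482, 0.3137, -0.9165, 0.2383], [0.6108, -0.6837, -0.3994, 1.4228], [0.0, 0.0, 0.0, 1.0]]
top meter [([217.1, 203.7], 0.97)]
top lid_pad [([211.2, 194.4], 0.64)]
top lid [([213.9, 194.4], 0.93)]
top lid_hinge [([218.2, 192.9], 0.88)]
top shutter [([252.3, 196.9], 0.72)]
top pointer_tip [([217.6, 194.7], 0.21), ([362.5, 268.3], 0.18)]
top index_tip []
top bench_timer [([155.0, 250.6], 0.58)]
top lidded_cup [([364.5, 267.9], 0.64)]
top beaker [([258.0, 143.0], 0.84)]
[[446.6, 0.0, 260.6], [0.0, 446.6, 199.2], [0.0, 0.0, 1.0]] [-0.015, 0.0, 0.0, 0.0, 0.0] [[0.0279, -0.9995, 0.0131, -0.0149], [-0.9948, -0.0291, -0.0978, 0.597], [0.0981, -0.0103, -0.9951, 1.3748], [0.0, 0.0, 0.0, 1.0]]
```

```bash
python3 - <<'E'
import cv2
a=cv2.imread("pics/scene0.png")[130:320,130:400]; cv2.imwrite("pics/a.png",cv2.resize(a,(800,563),interpolation=cv2.INTER_CUBIC))
a=cv2.imread("pics/top0.png")[110:300,120:390]; cv2.imwrite("pics/b.png",cv2.resize(a,(800,563),interpolation=cv2.INTER_CUBIC))
E
```

```text
(no output)
```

View pics/a.png

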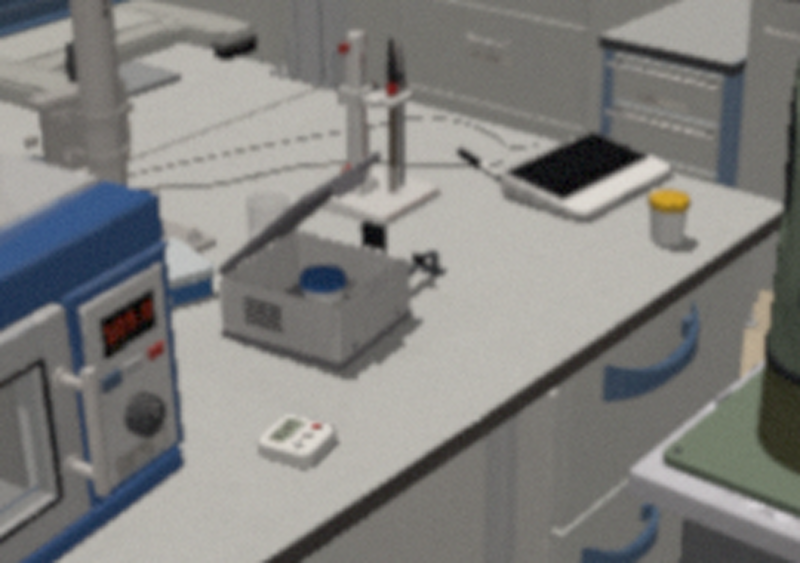

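View pics/b.png

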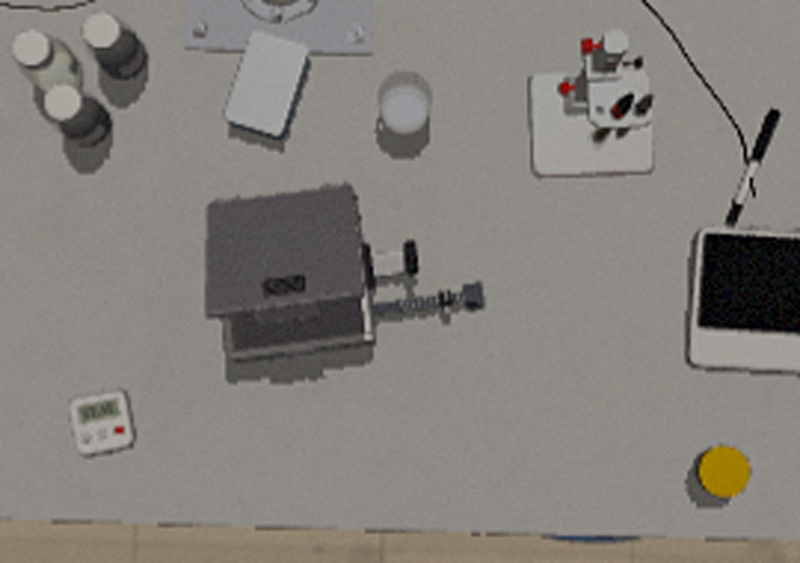

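The scene view shows the box with its half-open lid, the shutter tab at about crop (375,235), the rail to its right, the timer in front, the yellow-lidded cup at the right and the beaker behind. In the top crop the front edge runs from (228,357) to (372,342), the tab is at (411,257), and the rail ends near (480,296). Next I estimate the pose.

```bash
cat > h.py <<'E'
from station import r, vision, look_for
import cv2, numpy as np
from scipy.optimize import least_squares
from scipy.spatial.transform import Rotation as R
def cam(c):
    m=vision.camera_model(c); return [np.array(m[k]) for k in("intrinsics","dist_coeffs","view")]
def plane(M,uv,z):
    K,d,V=M; p=cv2.undistortPoints(np.array([[uv]],float),K,d)[0,0]
    Ri=V[:3,:3].T; o=-Ri@V[:3,3]; w=Ri@np.array([p[0],p[1],1]); return o+w*(z-o[2])/w[2]
def proj(M,P):
    K,d,V=M; return cv2.projectPoints(np.array(P,float),cv2.Rodrigues(V[:3,:3])[0],V[:3,3],K,d)[0][:,0]
def m2w(p,P):
    x,y,a=p; P=np.atleast_2d(P).astype(float); c,s=np.cos(a),np.sin(a)
    return np.c_[x+c*P[:,0]-s*P[:,1],y+s*P[:,0]+c*P[:,1],P[:,2]]
def w2m(p,P):
    x,y,a=p; q=np.array(P)-[x,y,0]; c,s=np.cos(a),np.sin(a); return np.array([c*q[0]+s*q[1],-s*q[0]+c*q[1],q[2]])
def lidpt(L,y,th,h=.006): # distance from hinge
    return [.079-L*np.cos(th)-h*np.sin(th)*-1*1, y, .080+L*np.sin(th)+h*np.cos(th)]
def fit(M,pts3,uv,x0):
    f=lambda p:(proj(M,m2w(p,pts3))-uv).ravel(); s=least_squares(f,x0); return s.x,f(s.x).reshape(-1,2)
def totool(pw):
    s=r.get_state(); return R.from_euler("xyz",s["orientation"]).inv().apply(np.array(pw)-s["position"])*1000
E
python3 - <<'E'
from h import *
M=cam("top")
f=lambda u,v:[120+u/2.963-.3,110+v/2.963-.3]
# front top corners, tab top centre, rail end
pts=[[-.08,.075,.075],[-.08,-.075,.075],[0,-.125,.08]]
uv=np.array([f(228,354),f(374,340),f(411,254)])
p,res=fit(M,pts,uv,[.55,.1,.05]); print(p,res)
print(w2m(p,plane(M,f(483,296),.028)),w2m(p,plane(M,f(445,300),.03)),w2m(p,plane(M,f(472,297),.03)))
# lid front corners -> angle
for th in np.arange(.3,1.1,.1):
    print(round(th,1),proj(M,m2w(p,[lidpt(.168,.075,th),lidpt(.168,-.075,th),lidpt(.145,0,th)])).round(1).tolist())
print("obs",f(205,314),f(365,302),f(284,285))
for n,uv,z in[("timer",[155,250.6],.015),("cup",[364.5,267.9],.06),("beaker",[258,143],.06)]: print(n,plane(M,uv,z))
th=.75
print(cam("wrist")[2].round(3), R.from_euler("xyz",r.get_state()["orientation"]).as_matrix().round(3))
E
```

```text
[0.58475562 0.13150912 0.14542763] [[-0.37515376  0.43981417]
 [-0.23958255 -0.63040181]
 [ 0.61773813  0.18490341]]
[-0.04709134 -0.19489343  0.028     ] [-0.04675863 -0.15426042  0.03      ] [-0.04692357 -0.18304454  0.03      ]
0.3 [[193.5, 228.9], [245.3, 222.8], [218.8, 218.4]]
0.4 [[192.6, 226.5], [244.9, 220.4], [218.2, 216.3]]
0.5 [[191.5, 223.5], [244.5, 217.4], [217.6, 213.6]]
0.6 [[190.5, 220.0], [244.0, 213.8], [216.9, 210.5]]
0.7 [[189.4, 216.0], [243.4, 209.7], [216.2, 206.9]]
0.8 [[188.4, 211.4], [242.8, 205.0], [215.5, 203.0]]
0.9 [[187.3, 206.4], [242.2, 200.0], [214.8, 198.6]]
1.0 [[186.2, 200.9], [241.5, 194.5], [214.1, 194.0]]
obs [188.8866351670604, 215.67367532905837] [242.8859601754978, 211.62372595342555] [215.54880188997635, 205.8862976712791]
timer [0.42695938 0.32847163 0.015     ]
cup [ 0.3933538  -0.31930973  0.06      ]
beaker [0.76960357 0.0155637  0.06      ]
[[ 0.443 -0.897  0.    -0.576]
 [-0.85  -0.419  0.319 -0.041]
 [-0.286 -0.141 -0.948  0.379]
 [ 0.     0.     0.     1.   ]] [[ 0.897  0.443 -0.   ]
 [ 0.443 -0.897  0.   ]
 [-0.    -0.    -1.   ]]
```

```bash
python3 - <<'E'
from h import *
s=r.get_state(); K,d,V=cam("wrist"); T=R.from_euler("xyz",s["orientation"])
c=-V[:3,:3].T@V[:3,3]; ct=T.inv().apply(c-s["position"]); vt=T.inv().apply(V[2,:3]); print("cam in tool",ct*1000,vt,K[0,0])
# target: tool yaw .12, axis hits tab region
Rt=R.from_euler("xyz",[np.pi,0,.12])
tgt=m2w([.585,.1315,.12],[-.02,-.11,.05])[0]
z=.27; o=Rt.apply(ct); v=Rt.apply(vt); k=(z+o[2]-tgt[2])/-v[2]
pos=tgt-o-k*v; print(pos,k); print(totool(pos), s["orientation"][2]-.12)
E
```

```text
cam in tool [  81.75890655    0.36779035 -141.73774781] [-3.18786650e-01  4.61592317e-04  9.47826386e-01] 314.02203847980616
[0.61786603 0.02521408 0.27      ] 0.3816497968459418
[ 565.13682749 -323.95526578  -38.69666381] 0.33877839497000506
```

Emit:
apply_moves:
  moves:
    - [34,-19,-8,0,1]
    - [68,-38,-16,0,1]
    - [102,-58,-24,0,1]
    - [136,-78,-32,0,1]
    - [170,-97,-39,0,1]
  grip_force: 40

```text
t: 1.52
position: [0.3648, -0.3516, 0.2709]
orientation: [3.141, -0.0, 0.459]
contact_force: [1.0, 0.1, 0.2]
gripper_width: 0.0255
finger_force: 0.0
```

Emit:
apply_moves:
  moves:
    - [36,-20,0,0,1]
    - [72,-41,0,0,1]
    - [108,-62,0,0,1]
    - [144,-82,0,0,1]
    - [179,-103,0,0,1]

```text
t: 1.93
position: [0.4799, -0.1797, 0.2705]
orientation: [3.141, -0.0, 0.459]
contact_force: [1.8, -0.9, -0.0]
gripper_width: 0.0002
finger_force: 0.0
```

Emit:
apply_moves:
  moves:
    - [36,-20,0,0,1]
    - [72,-41,0,0,1]
    - [108,-62,0,0,1]
    - [144,-82,0,0,1]
    - [179,-103,0,0,1]

```text
t: 2.35
position: [0.5947, -0.008, 0.2704]
orientation: [3.142, -0.0, 0.459]
contact_force: [0.5, -0.5, 0.9]
gripper_width: 0.0001
finger_force: 0.0
```

Emit:
apply_moves:
  moves:
    - [36,-20,0,0.11,1]
    - [38,-21,0,0.22,1]
    - [38,-21,0,0.34,1]
    - [38,-21,0,0.34,1]

```text
t: 2.68
position: [0.6187, 0.0263, 0.2699]
orientation: [3.141, 0.001, 0.114]
contact_force: [-0.4, 0.1, -0.3]
gripper_width: 0.0002
finger_force: 0.0
```

```bash
python3 - <<'E'
from h import *
im=vision.grab_frame("wrist"); cv2.imwrite("pics/w1.png",cv2.resize(im[:,:,::-1],(768,576),interpolation=cv2.INTER_CUBIC))
np.savez("pics/w1.npz",*cam("wrist"))
for q in ["meter","lid_pad","lid_hinge","shutter","pointer_tip","index_tip"]:
    print(q,[(np.round(d["centre"],1).tolist(),round(d["conf"],2)) for d in look_for("wrist",q)[:2]])
E
```

```text
meter [([148.2, 196.4], 0.63)]
lid_pad [([138.9, 197.8], 0.97)]
lid_hinge [([134.4, 201.5], 0.59)]
shutter [([261.8, 170.7], 0.74)]
pointer_tip [([262.0, 171.8], 0.85)]
index_tip [([298.3, 203.2], 0.53)]
```

View pics/w1.png

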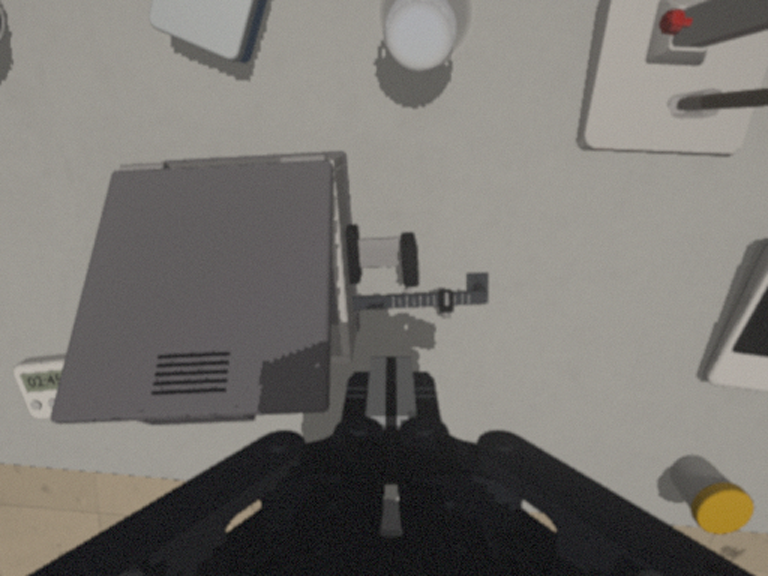

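The wrist view shows the ribbed pad at (191,373) and lid front corners at about (52,420) and (327,410). The tab is at (410,258), the rider with its tip at (445,300), and the rail end block at (478,288). Next I fit the pose and lid angle together.

```bash
python3 - <<'E'
from h import *
W=list(np.load("pics/w1.npz").values()); M=cam("top")
f=lambda u,v:[120+u/2.963-.3,110+v/2.963-.3]
g=lambda u,v:[u/1.5-.2,v/1.5-.2]
A=[[-.08,.075,.075],[-.08,-.075,.075],[0,-.125,.08],[-.046,-.198,.026]]; ua=np.array([f(228,354),f(374,340),f(411,254),f(484,296)])
ub=np.array([g(52,420),g(327,410),g(191,373),g(345,153),g(410,259)])
uc=np.array([f(205,314),f(365,302),f(284,285)])
def F(q):
    p,th=q[:3],q[3]; L=[lidpt(.168,.075,th),lidpt(.168,-.075,th),lidpt(.145,0,th)]
    return np.r_[(proj(M,m2w(p,A))-ua).ravel(),(proj(M,m2w(p,L))-uc).ravel(),(proj(W,m2w(p,L+[[.08,-.075,.075],[0,-.125,.08]]))-ub).ravel()]
s=least_squares(F,[.585,.13,.12,.7],loss="soft_l1"); print(s.x); print(F(s.x).reshape(-1,2).round(1).tolist())
p=s.x[:3]; th=s.x[3]; np.save("p.npy",s.x)
print("rider",w2m(p,plane(W,g(445,296),.042)))
for t in [th,.5,.3,.15,.05,0]: q=m2w(p,lidpt(.145,0,t))[0]; print(round(t,2),q.round(4),totool(q).round(0))
E
```

```text
[0.58581507 0.13291113 0.1562645  0.69721776]
[[-0.5, 0.3], [-0.4, -1.3], [0.1, -0.6], [0.2, -1.5], [0.3, 0.3], [0.2, -2.6], [0.3, 0.7], [-0.2, -0.9], [0.1, 0.1], [2.1, -0.6], [-7.1, 1.9], [-0.2, 5.0]]
rider [-0.0378328  -0.15507095  0.042     ]
0.7 [0.5579 0.1285 0.1777] [ -48. -110.   93.]
0.5 [0.541  0.1258 0.1548] [ -65. -109.  116.]
0.3 [0.5288 0.1239 0.1286] [ -77. -109.  142.]
0.15 [0.5231 0.123  0.1076] [ -83. -108.  163.]
0.05 [0.5211 0.1227 0.0932] [ -85. -108.  177.]
0 [0.5206 0.1226 0.086 ] [ -86. -108.  184.]
```

Emit:
apply_moves:
  moves:
    - [-15,-36,10,0,1]
    - [-30,-72,20,0,1]
    - [-46,-108,40,0,1]
    - [-46,-109,65,0,1]
    - [-46,-109,72,0,1]

```text
t: 3.45
position: [0.5582, 0.1304, 0.1959]
orientation: [-3.141, 0.003, 0.123]
contact_force: [-0.4, -0.9, -1.2]
gripper_width: -0.0003
finger_force: 0.0
```

Emit:
apply_moves:
  moves:
    - [-5,0,10,0,1]
    - [-10,0,20,0,1]
    - [-16,0,32,0,1]
    - [-22,0,45,0,1]
    - [-27,0,57,0,1]

```text
t: 3.87
position: [0.5337, 0.1239, 0.1414]
orientation: [3.141, -0.001, 0.118]
contact_force: [-0.9, -0.3, 0.4]
gripper_width: 0.0001
finger_force: 0.2
```

Emit:
apply_moves:
  moves:
    - [-4,0,9,0,1]
    - [-6,0,18,0,1]
    - [-8,0,26,0,1]
    - [-9,0,34,0,1]
    - [-10,0,40,0,1]

```text
t: 4.28
position: [0.5236, 0.1235, 0.1008]
orientation: [3.142, -0.0, 0.118]
contact_force: [0.4, -0.1, -0.3]
gripper_width: -0.0002
finger_force: 0.2
```

Emit:
apply_moves:
  moves:
    - [-1,0,3,0,1]
    - [-1,0,6,0,1]
    - [-2,0,9,0,1]
    - [-2,0,10,0,1]

```text
t: 4.62
position: [0.522, 0.1238, 0.0918]
orientation: [-3.141, -0.002, 0.119]
contact_force: [0.5, -1.3, 11.4]
gripper_width: 0.0002
finger_force: 5.8
```

Emit:
apply_moves:
  moves:
    - [0,0,1,0,1]
    - [0,0,2,0,1]
    - [0,0,3,0,1]

```text
t: 4.87
position: [0.5218, 0.1237, 0.0889]
orientation: [-3.142, -0.001, 0.119]
contact_force: [-0.3, -0.8, 7.7]
gripper_width: -0.0003
finger_force: 3.8
```

Emit:
apply_moves:
  moves:
    - [0,0,1,0,1]
    - [0,0,2,0,1]
    - [0,0,2,0,1]

```text
t: 5.12
position: [0.5213, 0.1238, 0.0862]
orientation: [-3.141, -0.0, 0.119]
contact_force: [0.1, 0.0, -0.6]
gripper_width: 0.0002
finger_force: 0.0
```

Emit:
apply_moves:
  moves:
    - [0,0,1,0,1]
    - [0,0,1,0,1]

```text
t: 5.28
position: [0.5214, 0.1239, 0.0857]
orientation: [-3.141, -0.0, 0.119]
contact_force: [-3.1, 0.0, 12.9]
gripper_width: -0.0002
finger_force: 6.6
```

```bash
python3 - <<'E'
from h import *
s=r.get_state(); p=np.load("p.npy")[:3]
ct=np.array([.0818,.0004,-.1417]); vt=np.array([-.3188,0,.9478])
Rt=R.from_euler("xyz",s["orientation"])
tgt=m2w(p,[-.015,-.12,.05])[0]
z=.16; o=Rt.apply(ct); v=Rt.apply(vt); k=(z+o[2]-tgt[2])/-v[2]
pos=tgt-o-k*v; print(pos,k,totool(pos))
E
```

```text
[0.59243586 0.01273894 0.16      ] 0.26556128373452464 [ 57.40649786 118.78843027 -74.27147696]
```

Emit:
apply_moves:
  moves:
    - [0,0,-35,0,1]
    - [10,20,-65,0,1]
    - [25,52,-74,0,1]
    - [40,85,-74,0,1]
    - [57,119,-74,0,1]

```text
t: 5.7
position: [0.5928, 0.0113, 0.1603]
orientation: [-3.141, -0.001, 0.12]
contact_force: [0.2, -0.2, -0.1]
gripper_width: -0.0002
finger_force: 0.0
```

Emit:
apply_moves:
  moves:
    - [0,0,0,0,1]
    - [0,0,0,0,1]

```text
t: 5.87
position: [0.5923, 0.0105, 0.1589]
orientation: [3.141, 0.0, 0.116]
contact_force: [-1.2, 0.6, -0.1]
gripper_width: -0.0
finger_force: 0.0
```

```bash
python3 - <<'E'
from h import *
im=vision.grab_frame("wrist"); cv2.imwrite("pics/w2.png",cv2.resize(im[:,:,::-1],(768,576),interpolation=cv2.INTER_CUBIC))
np.savez("pics/w2.npz",*cam("wrist"))
for q in ["meter","lid","lid_pad","lid_hinge","shutter","pointer_tip","index_tip"]:
    print(q,[(np.round(d["centre"],1).tolist(),round(d["conf"],2)) for d in look_for("wrist",q)[:2]])
E
```

```text
meter [([117.3, 185.9], 0.87)]
lid [([99.0, 189.6], 0.74), ([297.2, 217.0], 0.27)]
lid_pad [([101.1, 187.9], 0.7)]
lid_hinge [([99.0, 189.5], 0.77)]
shutter [([249.4, 172.1], 0.94)]
pointer_tip [([251.0, 173.9], 0.75)]
index_tip [([296.3, 217.2], 0.72)]
```

View pics/w2.png

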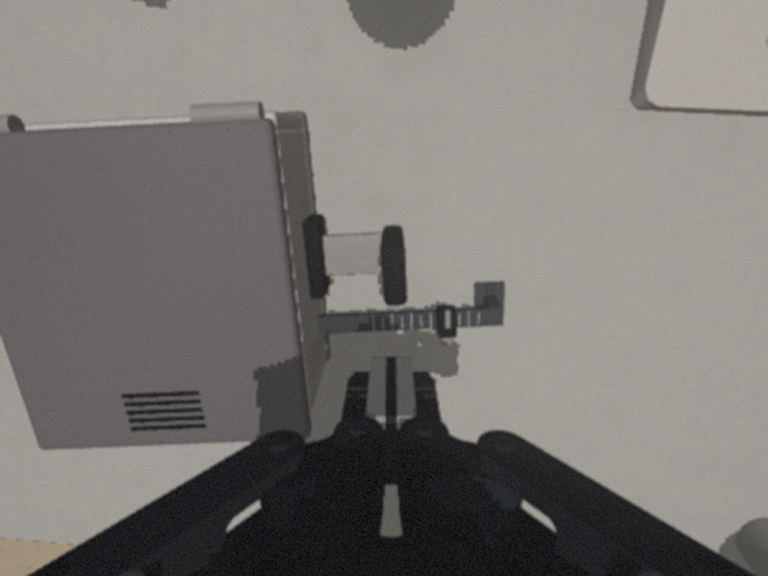

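The lid is shut flat. The tab top is at about (394,271), the rider at (447,321), and the rail end plate at (489,303). The pointers would show better with the tool turned half round, so I check joint 7 and fit the pose from the shut lid.

```bash
python3 - <<'E'
from h import *
W=list(np.load("pics/w2.npz").values()); g=lambda u,v:[u/1.5-.2,v/1.5-.2]
s=r.get_state(); print(np.round(s["joints"],3))
P=[[-.089,-.075,.085],[-.089,.075,.085],[.077,-.075,.085],[-.066,0,.086],[0,-.125,.08]]
uv=np.array([g(310,433),g(41,448),g(272,121),g(164,411),g(394,271)])
p,res=fit(W,P,uv,np.load("p.npy")[:3]); print(p,res.round(1).tolist()); np.save("p2.npy",p)
print("tab",w2m(p,plane(W,g(394,271),.08)),"rider top",w2m(p,plane(W,g(447,321),.04)),w2m(p,plane(W,g(447,321),.03)))
print("rail end",w2m(p,plane(W,g(504,304),.028)),w2m(p,plane(W,g(504,304),.0)))
q=m2w(p,[0,-.125,.16])[0]; print(q,totool(q))
E
```

```text
[-0.124  0.824  0.099  1.512 -0.101  0.81  -1.438]
[0.58399924 0.13417367 0.16939308] [[0.9, 3.9], [-1.3, 1.7], [-0.9, -4.8], [0.6, -1.0], [0.8, 2.8]]
tab [ 0.00215471 -0.12448946  0.08      ] rider top [-0.04286468 -0.15431728  0.04      ] [-0.04715708 -0.15539007  0.03      ]
rail end [-0.0384408  -0.19100444  0.028     ] [-0.04947632 -0.19764328  0.        ]
[0.60507225 0.01096276 0.16      ] [12.82837589  3.56384583 -0.5998252 ]
```

Emit:
apply_moves:
  moves:
    - [4,1,0,0.124,0.2]
    - [8,2,0,0.248,0.2]
    - [12,3,0,0.372,0.2]
    - [13,4,0,0.496,0.2]
    - [13,4,0,0.62,0.2]

```text
t: 6.68
position: [0.6056, 0.0101, 0.1593]
orientation: [-3.141, -0.0, -0.507]
contact_force: [-0.6, 0.0, 0.5]
gripper_width: 0.0342
finger_force: 0.0
```

Emit:
apply_moves:
  moves:
    - [0,0,0,0.124,0.2]
    - [0,0,0,0.248,0.2]
    - [0,0,0,0.372,0.2]
    - [0,0,0,0.496,0.2]
    - [0,0,0,0.62,0.2]

```text
t: 7.1
position: [0.6054, 0.0104, 0.1594]
orientation: [-3.141, 0.0, -1.127]
contact_force: [-0.1, 1.2, -0.4]
gripper_width: 0.0341
finger_force: 0.0
```

Emit:
apply_moves:
  moves:
    - [0,0,0,0.124,0.2]
    - [0,0,0,0.248,0.2]
    - [0,0,0,0.372,0.2]
    - [0,0,0,0.496,0.2]
    - [0,0,0,0.62,0.2]

```text
t: 7.52
position: [0.6054, 0.01, 0.1597]
orientation: [-3.141, 0.001, -1.747]
contact_force: [0.0, -0.5, -0.3]
gripper_width: 0.0342
finger_force: 0.0
```

Emit:
apply_moves:
  moves:
    - [0,0,0,0.124,0.2]
    - [0,0,0,0.248,0.2]
    - [0,0,0,0.372,0.2]
    - [0,0,0,0.496,0.2]
    - [0,0,0,0.62,0.2]

```text
t: 7.93
position: [0.5984, 0.0052, 0.1563]
orientation: [3.132, -0.0, -2.186]
contact_force: [-1.4, -1.5, -0.2]
gripper_width: 0.0345
finger_force: 0.0
```

Emit:
apply_moves:
  moves:
    - [0,0,0,0.124,0.2]
    - [0,0,0,0.248,0.2]
    - [0,0,0,0.372,0.2]
    - [0,0,0,0.496,0.2]
    - [0,0,0,0.6,0.2]

```text
t: 8.35
position: [0.5252, -0.0374, 0.1252]
orientation: [3.14, 0.085, -2.615]
contact_force: [1.0, -0.6, -0.2]
gripper_width: 0.0343
finger_force: 0.0
```

```bash
python3 - <<'E'
from h import *
s=r.get_state(); print(np.round(s["joints"],3),np.round(s["position"],4),np.round(s["orientation"],3))
E
```

```text
[-0.503  1.303  1.514  1.878 -1.412  1.466 -2.825] [ 0.5252 -0.0374  0.1252] [ 3.14   0.085 -2.615]
```

Joint 7 went towards its lower limit, so I was turning the wrong way. I turn back and go round the other way.

Emit:
apply_moves:
  moves:
    - [0,0,0,-0.124,0.2]
    - [0,0,0,-0.248,0.2]
    - [0,0,0,-0.372,0.2]
    - [0,0,0,-0.496,0.2]
    - [0,0,0,-0.62,0.2]

```text
t: 8.77
position: [0.5259, -0.037, 0.1255]
orientation: [-3.094, 0.069, -1.983]
contact_force: [0.3, 0.8, -0.4]
gripper_width: 0.0337
finger_force: 0.0
```

```bash
python3 - <<'E'
from h import *
s=r.get_state(); print(np.round(s["joints"],3),np.round(s["position"],4),np.round(s["orientation"],3))
E
```

```text
[-0.503  1.269  1.461  1.874 -1.392  1.407 -2.212] [ 0.5259 -0.037   0.1255] [-3.094  0.069 -1.983]
```

Emit:
apply_moves:
  moves:
    - [0,0,-10,-0.124,0.2]
    - [0,0,-20,-0.248,0.2]
    - [0,0,-30,-0.372,0.2]
    - [0,0,-40,-0.496,0.2]
    - [0,0,-50,-0.62,0.2]

```text
t: 9.18
position: [0.5223, -0.0393, 0.1758]
orientation: [-3.063, 0.028, -1.363]
contact_force: [0.3, -0.3, -0.1]
gripper_width: 0.0346
finger_force: 0.0
```

```bash
python3 - <<'E'
from h import *
s=r.get_state(); print(np.round(s["joints"],3),np.round(s["position"],4),np.round(s["orientation"],3))
im=vision.grab_frame("scene"); cv2.imwrite("pics/s2.png",cv2.resize(im[:,:,::-1],(768,576)))
E
```

```text
[-0.51   1.148  1.449  1.836 -1.269  1.375 -1.661] [ 0.5223 -0.0393  0.1758] [-3.063  0.028 -1.363]
```

View pics/s2.png

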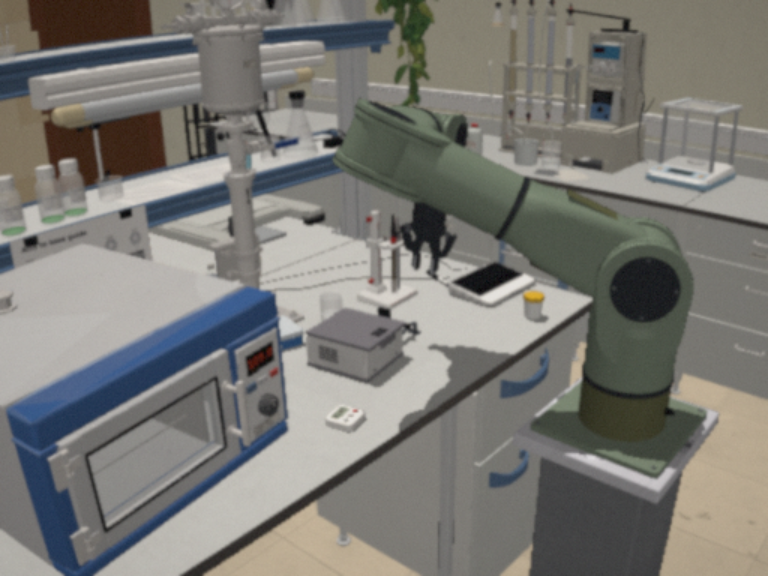

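The arm's elbow is swung out left above the meter at about (400,150), clear of everything, and the meter, timer and cup are undisturbed. I keep turning to the unflipped yaw.

Emit:
apply_moves:
  moves:
    - [0,0,0,-0.124,0.2]
    - [0,0,0,-0.248,0.2]
    - [0,0,0,-0.372,0.2]
    - [0,0,0,-0.496,0.2]
    - [0,0,0,-0.62,0.2]

```text
t: 9.65
position: [0.5223, -0.0392, 0.175]
orientation: [-3.061, -0.023, -0.749]
contact_force: [-0.0, 0.1, -0.2]
gripper_width: 0.034
finger_force: 0.0
```

Emit:
apply_moves:
  moves:
    - [0,0,0,-0.124,0.2]
    - [0,0,0,-0.248,0.2]
    - [0,0,0,-0.372,0.2]
    - [0,0,0,-0.496,0.2]
    - [0,0,0,-0.62,0.2]

```text
t: 10.07
position: [0.5223, -0.0392, 0.175]
orientation: [-3.089, -0.065, -0.13]
contact_force: [0.3, -0.6, -0.6]
gripper_width: 0.0342
finger_force: 0.0
```

Emit:
apply_moves:
  moves:
    - [0,0,0,-0.124,0.2]
    - [0,0,0,-0.248,0.2]
    - [0,0,0,-0.29,0.2]
    - [0,0,0,-0.29,0.2]

```text
t: 10.4
position: [0.5223, -0.0392, 0.1752]
orientation: [-3.109, -0.078, 0.157]
contact_force: [0.4, -0.2, 0.6]
gripper_width: 0.0345
finger_force: 0.0
```

```bash
python3 - <<'E'
from h import *
s=r.get_state(); print(np.round(s["joints"],3),np.round(s["position"],4),np.round(s["orientation"],3))
p=np.load("p2.npy"); print(totool(m2w(p,[0,-.125,.16])[0]))
print(R.from_euler("xyz",s["orientation"]).as_matrix()[:,2])
E
```

```text
[-0.483  1.008  1.207  1.836 -1.159  1.137 -0.243] [ 0.5223 -0.0392  0.1752] [-3.109 -0.078  0.157]
[ 88.12919819 -35.85628148  23.30104199]
[ 0.07153074  0.04402103 -0.99646651]
```

```bash
python3 - <<'E'
from h import *
p=np.load("p2.npy"); s=r.get_state(); print(w2m(p,s["position"])); print(totool(m2w(p,[-.115,-.14,.09])[0]))
E
```

```text
[-0.09001653 -0.16050367  0.17522762]
[-31.76583215 -17.51052735  83.62197539]
```

Emit:
apply_moves:
  moves:
    - [-10,-6,25,0,0.2]
    - [-20,-12,55,0,0.2]
    - [-32,-17,75,0,0.2]
    - [-32,-17,84,0,0.2]
    - [-32,-17,84,0,0.2]

```text
t: 10.82
position: [0.4937, -0.0238, 0.0883]
orientation: [-3.109, -0.075, 0.154]
contact_force: [0.7, 0.5, 0.8]
gripper_width: 0.0337
finger_force: 0.0
```

```bash
python3 - <<'E'
from h import *
im=vision.grab_frame("wrist"); cv2.imwrite("pics/w3.png",cv2.resize(im[:,:,::-1],(768,576),interpolation=cv2.INTER_CUBIC))
np.savez("pics/w3.npz",*cam("wrist"))
for q in ["shutter","pointer_tip","index_tip"]:
    print(q,[(np.round(d["centre"],1).tolist(),round(d["conf"],2)) for d in look_for("wrist",q)[:2]])
E
```

```text
shutter [([62.4, 104.1], 0.63), ([216.8, 35.1], 0.55)]
pointer_tip [([216.0, 38.1], 0.79)]
index_tip [([287.5, 117.7], 0.88)]
```

View pics/w3.png

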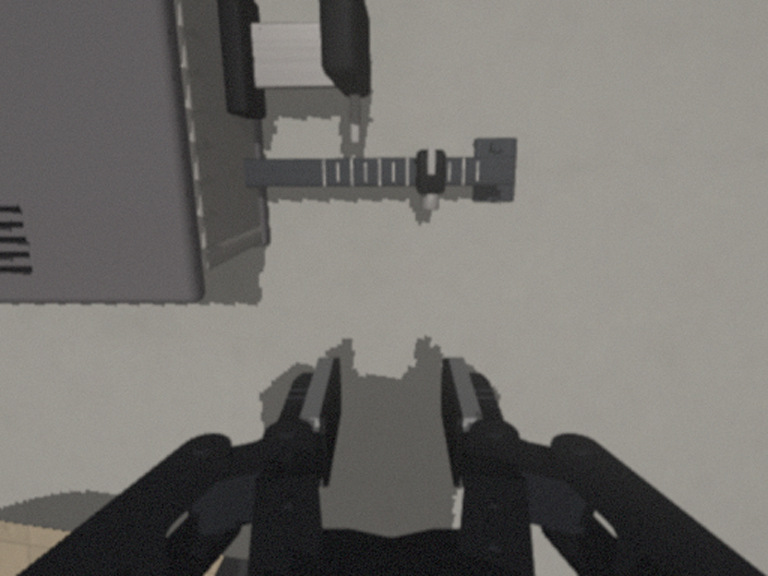

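The view shows the slide pointer tip at (355,142), the rider with its white pointer at (431,150–172), the rail nearly level across the picture from x=247 to 475, and the gripper clear. Next I compute the y difference.

```bash
python3 - <<'E'
from h import *
W=list(np.load("pics/w3.npz").values()); g=lambda u,v:[u/1.5-.2,v/1.5-.2]
a=plane(W,g(255,173),.028); b=plane(W,g(470,171.5),.028); d=a-b; print("yaw rail",np.arctan2(-d[0],d[1]))
c=plane(W,g(168,0),.085)
d2=plane(W,g(203,298),.085)-plane(W,g(60,301),.085); print("yaw lid front", np.arctan2(d2[0],-d2[1]))
d3=plane(W,g(168,0),.085)-plane(W,g(203,290),.085); print("yaw lid side",np.arctan2(d3[1],d3[0]))
p=np.load("p2.npy")
for yaw in [.15,.16,.17]:
    p[2]=yaw
    P=w2m(p,plane(W,g(355,141),.0365)); print(yaw,"ptr",P.round(4),"idx",[ (w2m(p,plane(W,g(431,151),z))-P).round(4).tolist() for z in (.0365,.042)])
print(g(355,141),R.from_matrix(W[2][:3,:3]).as_euler("xyz"))
im=cv2.imread("pics/w3.png")[70:230,280:520]; cv2.imwrite("pics/w3c.png",cv2.resize(im,(795,530),interpolation=cv2.INTER_CUBIC))
E
```

```text
yaw rail 0.1644074503488664
yaw lid front 0.1875204735844533
yaw lid side 0.1770673834166992
0.15 ptr [-0.0316 -0.127   0.0365] idx [[-0.0037, -0.0311, 0.0], [-0.0039, -0.0308, 0.0055]]
0.16 ptr [-0.0329 -0.1267  0.0365] idx [[-0.004, -0.0311, 0.0], [-0.0042, -0.0308, 0.0055]]
0.17 ptr [-0.0342 -0.1263  0.0365] idx [[-0.0044, -0.031, 0.0], [-0.0045, -0.0308, 0.0055]]
[236.46666666666667, 93.8] [-3.13271141  0.24913088 -1.40850523]
```

View pics/w3c.png

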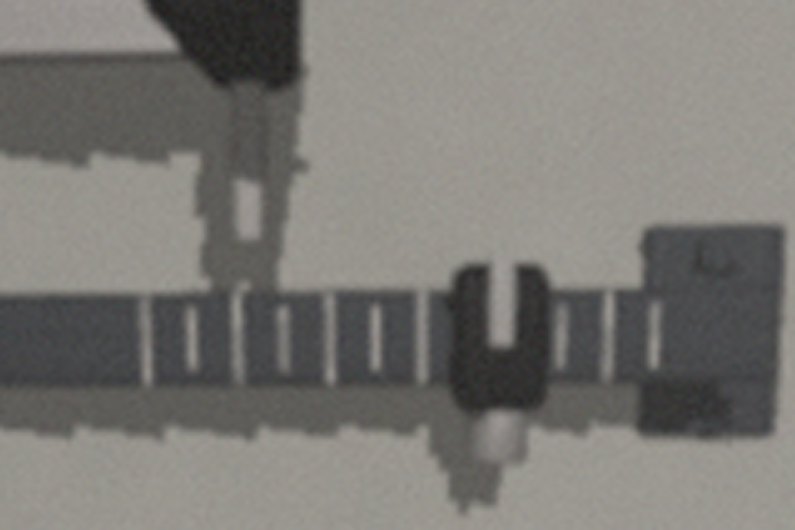

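```bash
python3 - <<'E'
from h import *
p=np.load("p2.npy"); p[2]=.168
W=list(np.load("pics/w3.npz").values())
# anchor pose so that pointer tip = (-.034,-.125)
P=w2m(p,plane(W,[354.6/1.5-.2,142.5/1.5-.2],.0365)); print(P)
off=m2w([0,0,p[2]],[P[0]+.034,P[1]+.125,0])[0]*0.8; p[:2]+=off[:2]; np.save("p3.npy",p); print(p)
for z in(.12,.046): print(totool(m2w(p,[0,-.125,z])[0]))
s=r.get_state();T=R.from_euler("xyz",s["orientation"]);print("pull dir in tool",T.inv().apply([np.sin(p[2]),-np.cos(p[2]),0]), "down",T.inv().apply([0,0,-1]))
E
```

```text
[-0.03448973 -0.12620649  0.0365    ]
[0.58377436 0.13315656 0.168     ]
[115.77954669 -17.44664877 -19.69782532]
[109.94163027 -15.14466252  54.03561073]
pull dir in tool [ 0.01127825  0.99947688 -0.03031109] down [-0.07889076  0.03110792  0.99639778]
```

Emit:
apply_moves:
  moves:
    - [5,0,-30,-0.014,0.2]
    - [40,-6,-32,-0.014,0.2]
    - [80,-12,-28,-0.014,0.2]
    - [116,-17,-20,-0.014,0.2]
    - [116,-17,-20,-0.014,0.2]

```text
t: 11.43
position: [0.6092, 0.0128, 0.1193]
orientation: [-3.112, -0.081, 0.178]
contact_force: [-1.7, -0.1, -2.2]
gripper_width: 0.0342
finger_force: 0.0
```

```bash
python3 - <<'E'
from h import *
im=vision.grab_frame("wrist"); cv2.imwrite("pics/w4.png",cv2.resize(im[:,:,::-1],(768,576),interpolation=cv2.INTER_CUBIC))
p=np.load("p3.npy");s=r.get_state();print(w2m(p,s["position"]),s["joints"],s["orientation"]);print(totool(m2w(p,[0,-.125,.046])[0]))
E
```

```text
[ 0.00171284 -0.12438007  0.11938749] [-0.4994763   1.15247568  1.13306229  1.59450694 -1.21511503  1.15321989
 -0.45152681] [-3.11202521 -0.07901857  0.17473007]
[-7.5045597   2.76690975 72.97305955]
```

View pics/w4.png

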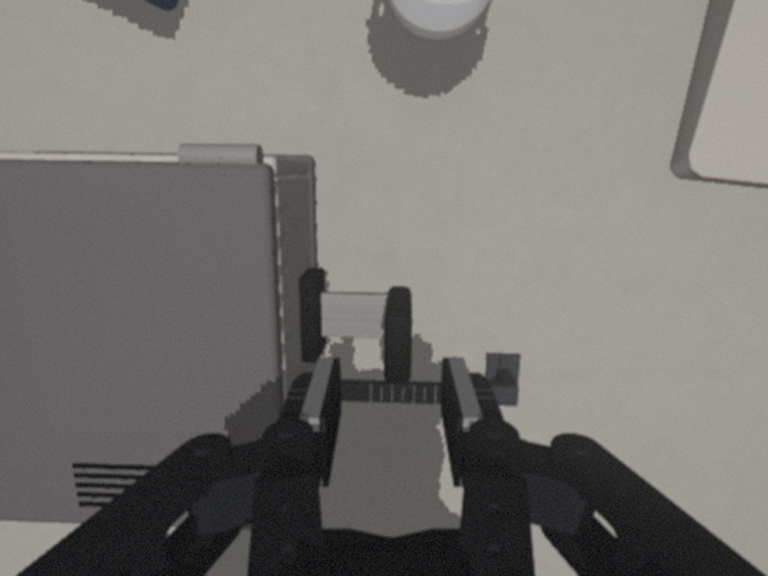

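The fingers straddle the tab: finger midpoint at column 391, tab top at column 398, which agrees with the computed 2.8 mm shift. I go down.

Emit:
apply_moves:
  moves:
    - [-2,1,18,0.006,0.2]
    - [-4,2,38,0.006,0.2]
    - [-6,2,56,0.006,0.2]
    - [-7,3,68,0.006,0.2]
    - [-7,3,73,0.006,0.2]

```text
t: 11.9
position: [0.6025, 0.0086, 0.045]
orientation: [-3.111, -0.077, 0.165]
contact_force: [0.9, -0.3, -0.6]
gripper_width: 0.0344
finger_force: 0.0
```

Emit:
apply_moves:
  moves:
    - [0,0,0,0,0.4]
    - [0,0,0,0,0.6]
    - [0,0,0,0,0.8]
    - [0,0,0,0,1]
    - [0,0,0,0,1]
  grip_force: 50

```text
t: 12.32
position: [0.6033, 0.0089, 0.0469]
orientation: [-3.111, -0.079, 0.166]
contact_force: [-5.1, 3.4, 7.5]
gripper_width: 0.0116
finger_force: 49.3
```

Emit:
apply_moves:
  moves:
    - [0,0,0,0,1]
    - [0,0,0,0,1]

```text
t: 12.48
position: [0.6033, 0.0089, 0.0469]
orientation: [-3.111, -0.079, 0.166]
contact_force: [-3.9, 3.4, 7.7]
gripper_width: 0.0115
finger_force: 49.3
```

```bash
python3 - <<'E'
from h import *
p=np.load("p3.npy");s=r.get_state();print(w2m(p,s["position"]),s["orientation"],s["contact_force"],s["finger_force"],s["gripper_width"]);np.save("home.npy",s["position"])
T=R.from_euler("xyz",s["orientation"]);print("pull dir in tool",31*T.inv().apply([np.sin(p[2]),-np.cos(p[2]),0]))
E
```

```text
[-0.00151511 -0.1257823   0.04694419] [-3.11103309 -0.0788056   0.16583731] [-3.90535154  3.39770616  7.73210007] 49.30856466293335 0.01148127751914718
pull dir in tool [ 0.06683528 30.98561468 -0.94192139]
```

The grip is firm at 11.5 mm. I find the slide's true home stop by easing back 0.5 mm at a time and watching the force.

Emit:
apply_moves:
  moves:
    - [0,-0.5,0,0,1]
    - [0,-0.5,0,0,1]

```text
t: 12.65
position: [0.6032, 0.0094, 0.047]
orientation: [-3.111, -0.079, 0.166]
contact_force: [-4.3, 3.5, 6.8]
gripper_width: 0.0115
finger_force: 49.1
```

Emit:
apply_moves:
  moves:
    - [0,-0.5,0,0,1]
    - [0,-0.5,0,0,1]

```text
t: 12.82
position: [0.6032, 0.0099, 0.047]
orientation: [-3.111, -0.079, 0.166]
contact_force: [-4.0, 3.6, 7.2]
gripper_width: 0.0116
finger_force: 49.0
```

Emit:
apply_moves:
  moves:
    - [0,-0.5,0,0,1]
    - [0,-0.5,0,0,1]

```text
t: 12.98
position: [0.6031, 0.0104, 0.047]
orientation: [-3.111, -0.079, 0.166]
contact_force: [-4.3, 2.3, 7.6]
gripper_width: 0.0116
finger_force: 49.0
```

Emit:
apply_moves:
  moves:
    - [0,-0.5,0,0,1]
    - [0,-0.5,0,0,1]

```text
t: 13.15
position: [0.603, 0.0106, 0.047]
orientation: [-3.112, -0.079, 0.166]
contact_force: [-2.9, 2.3, 6.7]
gripper_width: 0.0115
finger_force: 49.1
```

Emit:
apply_moves:
  moves:
    - [0,-0.5,0,0,1]
    - [0,-0.5,0,0,1]

```text
t: 13.32
position: [0.603, 0.0107, 0.0469]
orientation: [-3.112, -0.079, 0.165]
contact_force: [-3.6, -2.1, 7.9]
gripper_width: 0.0116
finger_force: 49.4
```

```bash
python3 - <<'E'
from h import *
p=np.load("p3.npy");s=r.get_state();print(w2m(p,s["position"]),s["contact_force"],s["wrist_torque"],s["position"],s["t"])
E
```

```text
[-0.00151333 -0.12396001  0.04693899] [-3.56019101 -2.11717935  7.90372181] [-1.43452856  0.29825272 -0.19486441] [0.60300979 0.01068871 0.04693899] 13.3167
```

The home stop is at TCP y ≈ 0.0106 (the slide had been pulled 1.7 mm on gripping). I pull 31 mm from there.

Emit:
apply_moves:
  moves:
    - [0,8,0,0,1]
    - [0,16,-0.5,0,1]
    - [0,24,-0.7,0,1]
    - [0,31,-1,0,1]
    - [0,31,-1,0,1]

```text
t: 13.73
position: [0.6082, -0.02, 0.047]
orientation: [-3.11, -0.079, 0.165]
contact_force: [-5.7, 6.2, 12.1]
gripper_width: 0.0114
finger_force: 52.3
```

Emit:
apply_moves:
  moves:
    - [0,0,0,0,1]
    - [0,0,0,0,1]

```text
t: 13.9
position: [0.6079, -0.0189, 0.0469]
orientation: [-3.11, -0.079, 0.166]
contact_force: [-5.3, 6.9, 11.2]
gripper_width: 0.0119
finger_force: 52.6
```

```bash
python3 - <<'E'
from h import *
p=np.load("p3.npy");s=r.get_state();print(w2m(p,s["position"]),s["contact_force"],s["orientation"],s["finger_force"],s["gripper_width"])
im=vision.grab_frame("wrist"); cv2.imwrite("pics/w5.png",cv2.resize(im[150:384,130:442,::-1],(800,600),interpolation=cv2.INTER_CUBIC))
np.savez("pics/w5.npz",*cam("wrist"))
E
```

```text
[-0.0016013  -0.15395357  0.04693003] [-5.32397828  6.90747819 11.20363602] [-3.11005081 -0.07865491  0.16591872] 52.61882543563843 0.011920184092207383
```

View pics/w5.png

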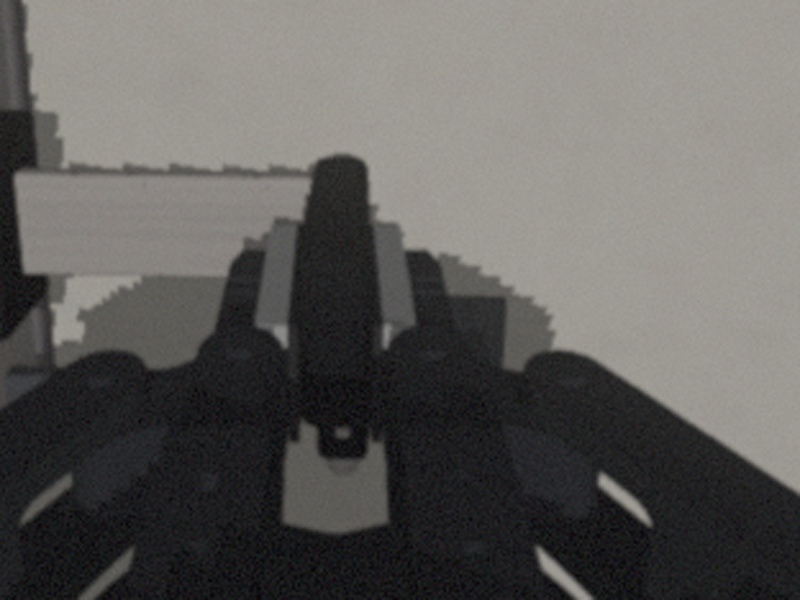

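The wrist view shows the tab held between the pads (bottom edge centre about column 340) and, just beyond it, the rider with its white pointer at (342,434). I work out the remaining offset.

```bash
python3 - <<'E'
from h import *
W=list(np.load("pics/w5.npz").values()); p=np.load("p3.npy"); g=lambda u,v:[130+(u+.5)/2.564-.5,150+(v+.5)/2.564-.5]
print("proj tab (x=.016,z=.03),(x=-.016,z=.08), idx tip in crop")
q=proj(W,m2w(p,[[.016,-.155,.03],[.016,-.155,.08],[-.016,-.155,.08],[-.04,-.155,.042]])); print(((q-[130,150])*2.564).round(1).tolist())
im=cv2.imread("pics/w5.png",0)
for row in (165,180,195,300,340,380,400): 
    x=im[row].astype(int); print(row,[ (i) for i in range(270,420) if (x[i]<50)!=(x[i-1]<50)])
for nm,u,v,z in[("tab low rear",339.5,160,.03),("tab top front",340.5,405,.08),("idx",342.3,434,.042),("idx37",342.3,434,.0365)]: print(nm,w2m(p,plane(W,g(u,v),z)).round(4))
for row in (425,430,434,438,445,450): print(row,im[row,305:385:3].tolist())
W3=list(np.load("pics/w3.npz").values()); print("w3 idx",w2m(p,plane(W3,[431.5/1.5-.2,151/1.5-.2],.042)).round(4))
E
```

```text
proj tab (x=.016,z=.03),(x=-.016,z=.08), idx tip in crop
[[339.3, 155.0], [331.3, 254.2], [331.5, 434.8], [337.5, 418.3]]
165 [319, 349, 351, 362]
180 [314, 365]
195 [311, 365]
300 [291, 379, 414]
340 [276, 291, 380, 393]
380 []
400 []
tab low rear [ 0.015  -0.1549  0.03  ]
tab top front [-0.0103 -0.1563  0.08  ]
idx [-0.0437 -0.1559  0.042 ]
idx37 [-0.0477 -0.1558  0.0365]
425 [80, 70, 59, 42, 22, 13, 19, 16, 24, 21, 25, 26, 23, 36, 32, 20, 19, 18, 21, 21, 28, 30, 24, 25, 22, 13, 27]
430 [91, 91, 90, 82, 53, 19, 18, 29, 17, 22, 46, 71, 70, 69, 62, 41, 21, 18, 14, 16, 15, 35, 39, 24, 23, 26, 32]
434 [92, 92, 90, 82, 59, 20, 19, 18, 22, 31, 48, 72, 77, 80, 74, 40, 19, 17, 13, 16, 16, 40, 41, 23, 23, 36, 36]
438 [92, 90, 92, 79, 56, 29, 16, 20, 13, 18, 30, 43, 49, 50, 40, 21, 21, 18, 19, 14, 31, 49, 56, 30, 31, 40, 44]
445 [92, 91, 93, 82, 56, 31, 16, 9, 22, 23, 9, 19, 18, 23, 14, 24, 19, 18, 14, 10, 33, 66, 86, 88, 89, 81, 60]
450 [89, 89, 90, 86, 65, 33, 13, 16, 24, 9, 28, 17, 25, 14, 20, 20, 17, 20, 21, 11, 32, 69, 92, 91, 92, 89, 65]
w3 idx [-0.038  -0.1564  0.042 ]
```

Emit:
apply_moves:
  moves:
    - [0,0.4,0,0,1]
    - [0,0.8,0,0,1]
    - [0,0.8,0,0,1]
    - [0,0.8,0,0,1]

```text
t: 14.28
position: [0.6081, -0.0195, 0.0469]
orientation: [-3.11, -0.079, 0.166]
contact_force: [-5.9, 5.2, 11.7]
gripper_width: 0.0115
finger_force: 52.8
```

Emit:
apply_moves:
  moves:
    - [0,0,0,0,1]
    - [0,0,0,0,1]
    - [0,0,0,0,1]
    - [0,0,0,0,1]
    - [0,0,0,0,1]

```text
t: 14.7
position: [0.6081, -0.0195, 0.0469]
orientation: [-3.11, -0.079, 0.166]
contact_force: [-5.9, 4.9, 11.6]
gripper_width: 0.0116
finger_force: 52.8
```

```bash
python3 - <<'E'
from h import *
p=np.load("p3.npy");s=r.get_state();print(w2m(p,s["position"]),s["contact_force"],s["finger_force"],s["gripper_width"],s["t"])
im=vision.grab_frame("wrist"); c=cv2.resize(im[150:384,130:442,::-1],(800,600),interpolation=cv2.INTER_CUBIC)
g=cv2.cvtColor(c,cv2.COLOR_BGR2GRAY)
for row in(430,434): x=np.clip(g[row,325:360].astype(float)-40,0,None); print((x*np.arange(325,360)).sum()/x.sum())
t=vision.grab_frame("top")
for q in ["lid","lid_pad","shutter","bench_timer","lidded_cup","beaker"]: print(q,[(np.round(d["centre"],1).tolist(),round(d["conf"],2)) for d in look_for("top",q)[:1]])
E
```

```text
[-0.00158975 -0.1545825   0.0469371 ] [-5.90494031  4.86066592 11.63655344] 52.81506836414337 0.011564918023025776 14.7
338.62404092071614
338.9240780911063
lid [([211.7, 182.8], 0.85)]
lid_pad [([208.3, 185.2], 0.69)]
shutter []
bench_timer []
lidded_cup [([364.8, 268.3], 0.59)]
beaker [([256.4, 144.1], 0.69)]
```

Emit:
apply_moves:
  moves:
    - [0,0.3,0,0,1]
    - [0,0.3,0,0,1]
    - [0,0.3,0,0,1]
    - [0,0.3,0,0,1]

```text
t: 15.43
position: [0.6081, -0.0198, 0.0469]
orientation: [-3.11, -0.079, 0.166]
contact_force: [-5.9, 6.2, 11.3]
gripper_width: 0.0114
finger_force: 52.9
```

```bash
python3 - <<'E'
from h import *
p=np.load("p3.npy");s=r.get_state();print(w2m(p,s["position"]),s["contact_force"])
im=vision.grab_frame("scene"); cv2.imwrite("pics/s3.png",cv2.resize(im[130:320,130:400,::-1],(800,563),interpolation=cv2.INTER_CUBIC))
for q in ["bench_timer","lidded_cup","beaker"]: print(q,[(np.round(d["centre"],1).tolist(),round(d["conf"],2)) for d in look_for("scene",q)[:1]])
E
```

```text
[-0.00159228 -0.15485541  0.04691961] [-5.85017537  6.16985129 11.34652509]
bench_timer []
lidded_cup [([355.7, 202.6], 0.52)]
beaker [([217.9, 200.0], 0.59)]
```

View pics/s3.png

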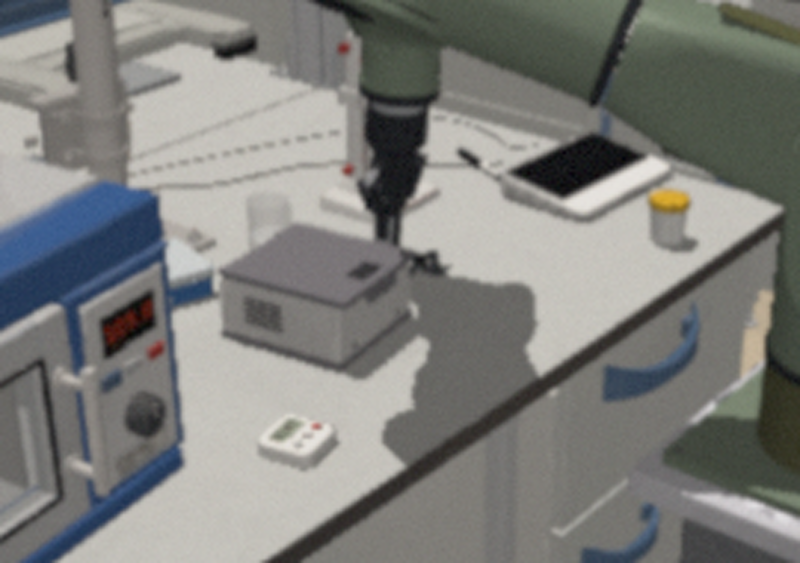

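The lid is flat shut. The timer (297,440), cup (668,218) and beaker (268,220) are where they began, and the tab is held 30.9 mm out, at the index. I hand in.

```bash
python3 -c "
from station import r
print(r.close_job())"
```

```text
the job is handed in; nothing more can be done
None
```

The job is handed in: the lid was pressed until it snapped shut, then the slide was pulled 30.9 mm from its home stop to the index, estimated at 31 mm from the camera images, and it is still gripped there; the rider was not touched, and the timer, cup and beaker stand where they began.

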